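Shut the gas at the bench valve box

TASK

Soldering is over: shut the gas off at the grey valve box on the bench. Push the sliding cover fully aside by its upturned lip, push the yellow gas handle clockwise to its stop so that it lies square across its pipe, then push the cover fully closed again to keep filings out. Only push, gently, with the fingertips or the outside of the fingers: grip and lift nothing, leave the blue air handle as it is, and leave the bottle, the spool and the cube where they stand.

Things in the scene. Friction and masses are not known exactly. Their poses are not given: they have to be found in the camera images.
- valve_box: Grey sheet-steel box fixed to the bench, 140 (x) by 406 (y) by 86 mm high. Origin on the bench; own x points away from the robot, y left along the box, z up. In own y: closed deck from -190 to -12 mm, opening from -12 to +213 mm with both valves in it under the cover. Edge rails reach 96 mm up, 118 mm between them. Pipes and a gauge stand out of the front and back, to x = -102 and +102 mm.
- cover (a joint): Aluminium sliding cover, m: 0 closed over the opening, 0.222 fully aside at its stop over the deck; grows as it slides along the box's -y (right). Starts closed or up to 0.015 ajar. Flat plate, top 90 mm above the bench, 225 mm long, slides with about 2 N (plus 6 N per m/s) and stays where it is left; both stops are hard. Fully aside it overhangs the box's right end by 43 mm.
- cover_lip (a point): Middle of the cover's upturned lip at its left (+y) end: a strip 106 mm long (along the box's x), 3 mm thick with a black 6 mm bead on top, standing 23 mm up from the cover (90 to 113 mm above the bench); this point is 102 mm above the bench. Closed: box y = +212 mm; fully aside: -10 mm. It can be pushed from either side.
- gas_valve: Brass quarter-turn valve with the yellow handle and a yellow band on its pipe. Origin on the bench right under the handle's turning axis, axes parallel to the box's. It is at box x = +30 mm, on one of two pipes, box y = +60 or +140 mm; the blue valve has the other.
- gas_handle (a joint): Angle of the yellow gas handle, rad: 0 open (points along its pipe to the box's front, -x), 1.571 shut (points to the box's left, +y, square across the pipe), hard stop at 1.62. Grows clockwise seen from above. Starts open or up to 0.3 rad turned, turns with 0.12 N m (3 N at the grip) and stays where it is left.
- gas_grip (a point): Middle of the yellow handle's plastic grip, 41 mm from the turning axis and 71 mm above the bench. The grip is 44 mm long (19 to 63 mm from the axis), 14 mm wide and 11 mm high (65.5 to 76.5 mm above the bench).
- air_valve: The like valve with the blue handle and a blue band on its pipe, on the other pipe. Origin on the bench under its turning axis. To be left open.
- air_handle (a joint): Angle of the blue air handle, rad, reckoned as for the gas handle; it starts open, at 0 to 0.1.
- air_grip (a point): Middle of the blue handle's grip, same sizes as the yellow one.
- flux_bottle: White squeeze bottle with a green tip, loose, 48 mm across, 120 mm high, standing in front of the box. Origin under its middle. Not to be disturbed.
- solder_spool: Black spool of solder wire, loose, 46 mm across, 24 mm high, standing in front of the box. Origin under its middle. Not to be disturbed.
- dapping_cube: Tan cube with round hollows, loose, 42 mm, standing to the left of the box. Origin under its middle. Not to be disturbed.

How it is judged:
On the way, in this order (a step that is already met when the one before it is completed fails the run):
1. the cover is slid fully aside, within 15 mm of its stop, the gas still open (value of joint cover above 0.207 m and value of joint gas_handle below 0.6 rad), for 0.2 s.
2. the yellow gas handle is pushed shut, within 6 degrees of square, the cover still aside (value of joint gas_handle above 1.465 rad and value of joint cover above 0.15 m), for 0.2 s.
3. the cover is pushed closed again, within 10 mm (value of joint cover below 0.01 m), for 0.2 s.
At the end, for the whole second after the job is handed in: The yellow gas handle is within 6 degrees of square across its pipe or at its stop (over 1.465 rad), the cover is closed within 10 mm, the blue air handle is still open (under 0.2 rad), and the bottle, the spool and the cube stand within 15 mm of where they were, the bottle upright (value of joint gas_handle above 1.465 rad and value of joint cover below 0.01 m and value of joint air_handle below 0.2 rad and distance of each of flux_bottle, solder_spool, dapping_cube from where it was at the start of the episode below 0.015 m and angle between flux_bottle's own z axis and vertical below 0.1 rad); the robot touches nothing.
It fails at once if the blue air handle is turned (over 0.25 rad) (value of joint air_handle above 0.25 rad).
It fails at once if the cover is gripped or squeezed (over 32 N from the fingers while it is between its stops), or it or the box is rammed (over 70 N) (contact force between the fingers and valve_box above 70 N or (contact force between the fingers and valve_box above 32 N and value of joint cover between 0.02 and 0.2 m)).
It fails at once if the gas handle is gripped or squeezed (over 32 N from the fingers while it is between its stops), or rammed (over 70 N) (contact force between the fingers and gas_valve above 70 N or (contact force between the fingers and gas_valve above 32 N and value of joint gas_handle between 0.35 and 1.4 rad)).
It fails at once if the flux bottle is pushed, lifted or tipped (distance of flux_bottle from where it was at the start of the episode above 0.02 m or angle between flux_bottle's own z axis and vertical above 0.3 rad).
It fails at once if the solder spool or the cube is pushed or lifted (distance of any of solder_spool, dapping_cube from where it was at the start of the episode above 0.02 m).
It also fails if it takes over 54 s, if anything falls off the work surface, if the arm or the gripper's body presses on something with over 40 N, if the wrist force passes 120 N, or if a joint passes its speed limit or range.

ROBOT

A 6-joint arm with a two-finger parallel gripper is mounted at the origin on a cart in front of the work surface, level with it; the furniture and walls round the work are solid. World frame = base frame: x ahead of the robot, y to its left, z up, the work surface at z = 0. Lengths are in m, angles in rad, forces in N, time in s.
With the tool pointing down it reaches from about 0.325 to 0.85 m from the base axis. Payload 15.5 kg.
Tool frame: the origin (TCP) lies at the very end of the fingers, on their centre line; the grasp point (between the pads) lies 19 mm behind it; z points along the fingers, y is the line along which they close (so a half turn about z gives the same grasp; the last joint's range is limited). The gripper opens to 91 mm and grips with 3 to 60 N. Pads are 32 mm wide; open, the fingers measure 118 mm over their backs; the gripper's body (76 mm by 178 mm) begins 60 mm behind the grasp point.
Start: joints at [-1.258, 0.494, 1.345, -0, 1.302, -0.096], TCP at [0.248, -0.574, 0.214] pointing down, gripper open.
Joint ranges: [-2.91, 2.91], [-0.82, 2.16], [0.22, 2.67], [-1.22, 4.37], [0.12, 2.79], [-3.08, 3.08]. Speed limits (rad/s): [1.89, 1.89, 2.57, 3.01, 3.01, 3.01].

INTERFACE

Orientations are given as [roll, pitch, yaw] about the fixed x, y, z axes, in that order (R = Rz(yaw) Ry(pitch) Rx(roll)).
In Python, from station import manip gives the robot as it stands. The module is installed in compiled form; this text tells all that it offers.
- The arm moves only by the shell command python3 -m pendant 'ROWS' [FORCE]. ROWS is JSON, a list of rows, each a list of 5 numbers: the gripper's target within -1 to 1 (shut at 1, half-way at 0, fully open at -1), then the shift along the tool's x, y, z in mm, then the turn about the tool's z in rad. In form: [[claw, dx, dy, dz, spin], ...]. A call has 1 to 10 rows; each row is the pose to reach, as a shift and turn from the pose commanded when the call began, along the tool's axes at that moment; what a row does not reach only later rows make up. A row lasts 1/12 s, in which the tool goes at most 41.7 mm and 7.16 degrees, less where a joint would pass 70% of its speed; a pose out of reach is approached as far as the arm can. A call with a gripper value outside its range is refused whole. The fingers move at their own pace and stop on an object; FORCE is the grip in N (left out, the last holds). Time passes only in rows, so rows that repeat a pose let the fingers close. It gives the time, the measured TCP pose, the force, the opening and the grip force at its end, in the units of the state.
- manip.state(): the state, without advancing time (a new reading comes with each control period).
- manip.read_camera(name): name is "side" or "top"; returns a dict with "color" (400x640x3 uint8, blue, green, red), "vfov" (degrees; the focal length in pixels is half the picture's height over the tangent of half this angle, whatever the lens; pixels are square), "cx", "cy" (the principal point, pixels), "xyz" and "orientation" of the camera in the world. Camera axes: x right, y down, z forward; pixel columns grow to the right and rows downward; lengths in m; the calibration is good to about 2 mm. A picture is of the moment at which its call begins. There is no depth.
- manip.finish_job(): hands the job in; it is judged then, once.
The state is a dict: "time_s": time; "qpos": joint angles; "qd": joint speeds; "tau": joint torques, N m; "tool_pos": TCP position; "eef_rot": TCP orientation; "wrist_force": force on the tool from outside, world axes, zero at the start; "moment": the same for the moment, N m; "grip_width": finger opening in m; "grasp_force": force on a finger pad.
Only numpy, scipy, OpenCV 4.12 (cv2) and the standard library are available. Lean on these libraries where they do the work, as an engineer would, in place of code of your own. Each camera call takes 0.05 s, during which the arm holds its last target. There are 200 camera calls.

## Working session

There is one attempt and no reset: what is moved stays moved. The work goes in short steps, Python scripts to look and compute and a shell command to move; the robot and the scene stay as the last step left them, time stands still between calls to the robot, and variables do not carry over. Pictures are saved under pics/ and viewed, at most 10 in all, crops included, and the job is handed in when it is done.

```bash
mkdir -p pics; python3 - <<'E'
from station import manip
import cv2
for n in("side","top"):
    c=manip.read_camera(n); cv2.imwrite(f"pics/{n}0.png",c["color"]); print(n,{k:v for k,v in c.items() if k!="color"})
print(manip.state())
E
```

```text
side {'vfov': 42.35781870719739, 'cx': 318.0501280252127, 'cy': 203.2747085930498, 'xyz': array([0.47694921, 1.05896528, 0.64776406]), 'orientation': array([-2.07862943,  0.02220128, -3.10617976])}
top {'vfov': 49.04798873173236, 'cx': 320.28734709048666, 'cy': 200.64714880831752, 'xyz': array([0.30212951, 0.07500625, 1.10098929]), 'orientation': array([-2.95300387,  0.00934723, -1.5760896 ])}
{'time_s': 0.1, 'qpos': array([-1.25850929e+00,  4.94095014e-01,  1.34604273e+00, -1.74654193e-05,
        1.30253544e+00, -9.55169502e-02]), 'qd': array([-0.00055922, -0.00221164, -0.00142219, -0.0003582 , -0.00332507,
        0.0002729 ]), 'tau': array([ 1.64564688e-03, -8.80239272e+01, -3.82546091e+01,  7.08416523e-02,
        4.80934116e-02,  1.60197862e-05]), 'tool_pos': array([ 0.24775422, -0.57342633,  0.21342305]), 'eef_rot': array([-3.14051545e+00, -8.62923800e-05,  4.07808579e-01]), 'wrist_force': array([-0.20026934, -0.07222521, -0.54808393]), 'moment': array([ 0.00308198, -0.03163505,  0.05975456]), 'grasp_force': 0.0, 'grip_width': 0.0911346374630087}
```

View pics/top0.png

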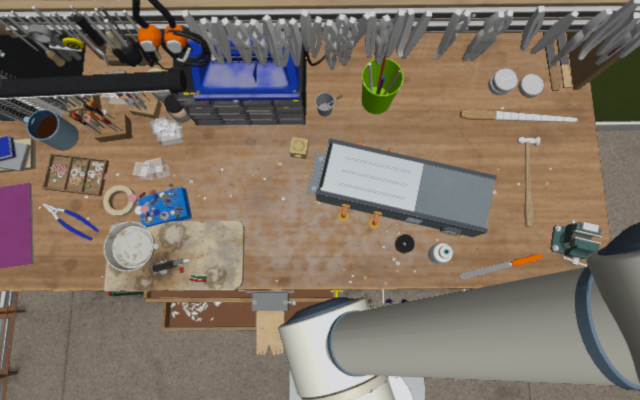

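View pics/side0.png

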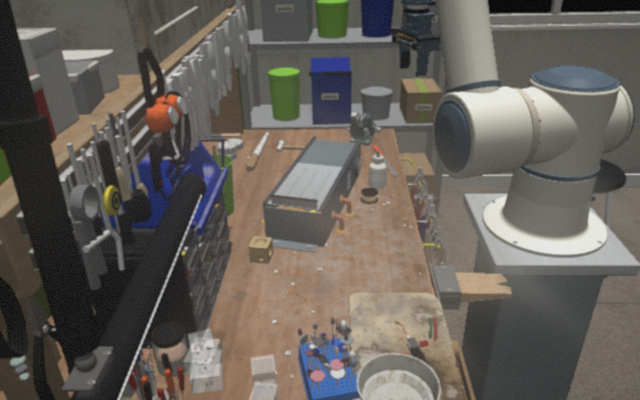

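```bash
cat > h.py <<'E'
import numpy as np, cv2
from scipy.spatial.transform import Rotation as R
from station import manip
def cal(c):
    f=200/np.tan(np.radians(c["vfov"]/2)); return f,R.from_euler("xyz",c["orientation"]).as_matrix()
def px(c,u,v,z):
    f,M=cal(c); d=M@[(u-c["cx"])/f,(v-c["cy"])/f,1]; return c["xyz"]+d*(z-c["xyz"][2])/d[2]
def proj(c,P):
    f,M=cal(c); q=(np.atleast_2d(P)-c["xyz"])@M; return q[:,:2]/q[:,2:]*f+[c["cx"],c["cy"]]
def crop(img,x0,y0,x1,y1,s,name):
    cv2.imwrite(name,cv2.resize(img[y0:y1,x0:x1],None,fx=s,fy=s,interpolation=cv2.INTER_CUBIC))
E
python3 - <<'E'
from h import *
c=manip.read_camera("top"); crop(c["color"],295,125,505,275,3.8,"pics/t1.png")
d=manip.read_camera("side"); crop(d["color"],235,120,415,270,4,"pics/s1.png")
E
```

```text
(no output)
```

View pics/t1.png

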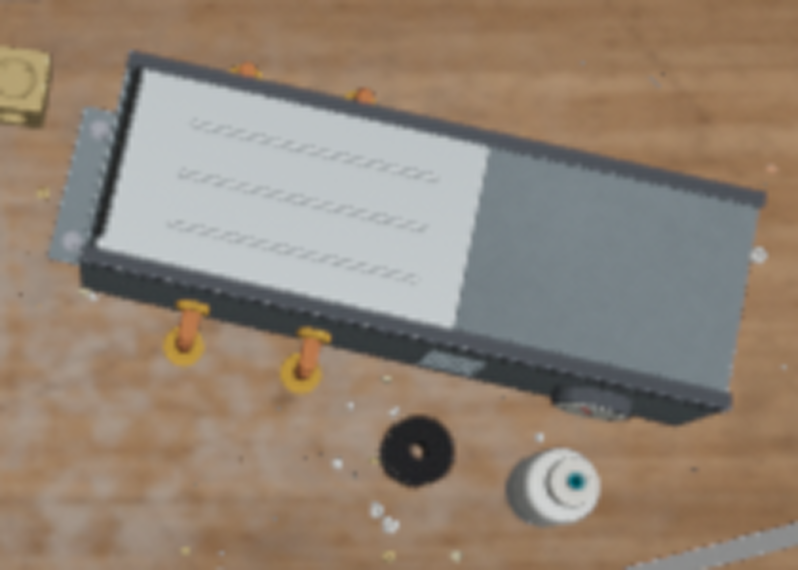

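View pics/s1.png

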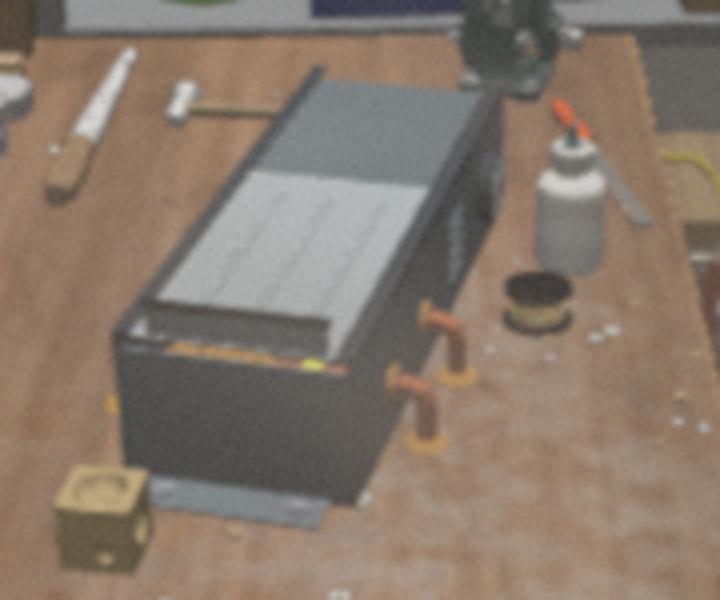

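```bash
cat > fit.py <<'E'
from h import *
c=manip.read_camera("top")
g=lambda u,v,z:px(c,295+u/3.8,125+v/3.8,z)
LB,LF,RB,RF=[g(u,v,.096) for u,v in((130,53),(85,258),(765,195),(732,402))]
for a in(LB,LF,RB,RF):print(a.round(4))
print("len",np.linalg.norm(LB-RB),np.linalg.norm(LF-RF),"wid",np.linalg.norm(LB-LF),np.linalg.norm(RB-RF))
y=(LB-RB)+(LF-RF); yaw=np.arctan2(-y[0],y[1]); Y=np.array([-np.sin(yaw),np.cos(yaw),0]);X=np.array([np.cos(yaw),np.sin(yaw),0])
O=(LB+LF+RB+RF)/4-Y*.010; O[2]=0
print("yaw",yaw,"O",O)
loc=lambda P:np.array([(P-O)@X,(P-O)@Y]).round(4)
for n,u,v,z in(("plate edge R back",488,148,.09),("plate edge R front",456,328,.09),("bead top",125,150,.113),("flange",52,262,0),
 ("pipe1 foot",182,345,0),("pipe2 foot",300,372,0),("spool",416,450,.024),("bottle",577,481,.12),("cube",22,77,.042)):
    P=g(u,v,z);print(n,P.round(4),loc(P))
E
python3 fit.py
```

```text
[0.6445 0.0612 0.096 ]
[0.5125 0.0901 0.096 ]
[ 0.5493 -0.3306  0.096 ]
[ 0.4208 -0.3004  0.096 ]
len 0.403175772736621 0.40114251797021205 wid 0.13507437390580201 0.13194122135240977
yaw -0.23449545579671066 O [ 0.52945166 -0.12964462  0.        ]
plate edge R back [ 0.5823 -0.1626  0.09  ] [ 0.0591 -0.0197]
plate edge R front [ 0.4682 -0.1373  0.09  ] [-0.0577 -0.0217]
bead top [0.5765 0.0651 0.113 ] [0.0005 0.2003]
flange [0.53   0.1139 0.    ] [-0.056  0.237]
pipe1 foot [0.4728 0.027  0.    ] [-0.0915  0.1392]
pipe2 foot [ 0.4541 -0.0512  0.    ] [-0.0915  0.0587]
spool [ 0.3995 -0.1218  0.024 ] [-0.1282 -0.0226]
bottle [ 0.3722 -0.1975  0.12  ] [-0.1372 -0.1026]
cube [0.6468 0.1322 0.042 ] [0.0533 0.282 ]
```

```bash
python3 -m pendant '[[1,38,-33,0,0.06],[1,76,-65,0,0.12],[1,114,-97,0,0.19],[1,145,-123,0,0.26],[1,175,-149,0,0.33],[1,204,-173,0,0.4],[1,232,-197,0,0.47],[1,260,-221,0,0.54],[1,290,-246,0,0.6],[1,305,-259,0,0.642]]' 10
cat > loc.py <<'E'
import numpy as np
from station import manip
s=manip.state(); yaw=-0.2345;O=np.array([.5295,-.1296]);X=np.array([np.cos(yaw),np.sin(yaw)]);Y=np.array([-X[1],X[0]])
p=s["tool_pos"][:2]-O
print("t",s["time_s"],"box x,y,z",(p@X*1000).round(1),(p@Y*1000).round(1),(s["tool_pos"][2]*1000).round(1),"yaw err",(s["eef_rot"][2]-yaw).round(4),"F",s["wrist_force"].round(1),"w",s["grip_width"])
E
python3 loc.py
```

```text
time_s: 1.08
tool_pos: [0.426, -0.2118, 0.214]
eef_rot: [-3.141, -0.0, -0.236]
wrist_force: [-0.2, 0.4, 0.2]
grip_width: 0.0275
grasp_force: 0.0
t 1.0833 box x,y,z -81.6 -104.0 214.0 yaw err -0.002 F [-0.2  0.4  0.2] w 0.027514067346237254
```

```bash
python3 -m pendant '[[1,8,-35,0,0],[1,16,-70,0,0],[1,25,-105,0,0],[1,33,-140,0,0],[1,42,-175,0,0],[1,50,-210,0,0],[1,58,-245,0,0],[1,66,-280,0,0],[1,75,-315,0,0],[1,82,-349,0,0]]'
python3 -m pendant '[[1,0,0,20,0],[1,0,0,45,0],[1,0,0,70,0],[1,0,0,95,0],[1,0,0,110,0],[1,0,0,116,0],[1,0,0,116,0]]'; python3 loc.py
```

```text
time_s: 1.92
tool_pos: [0.5866, 0.1074, 0.2139]
eef_rot: [-3.142, -0.0, -0.234]
wrist_force: [1.0, -0.6, 0.2]
grip_width: 0.0004
grasp_force: 0.0
time_s: 2.5
tool_pos: [0.5851, 0.1054, 0.0967]
eef_rot: [3.141, 0.002, -0.234]
wrist_force: [0.3, 0.2, 0.6]
grip_width: 0.0004
grasp_force: 0.0
t 2.5 box x,y,z -0.5 241.5 96.7 yaw err 0.0003 F [0.3 0.2 0.6] w 0.00040353532042628273
```

```bash
python3 -m pendant '[[1,0,5,-2,0],[1,0,10,-2,0],[1,0,15,-2,0],[1,0,19,-2,0],[1,0,23,-2,0],[1,0,27,-2,0],[1,0,32,-2,0],[1,0,38,-2,0],[1,0,46,-2,0],[1,0,55,-2,0]]'; python3 loc.py
python3 -m pendant '[[1,0,10,0,0],[1,0,21,0,0],[1,0,33,0,0],[1,0,45,0,0],[1,0,57,0,0],[1,0,69,0,0],[1,0,81,0,0],[1,0,93,0,0],[1,0,105,0,0],[1,0,116,0,0]]'; python3 loc.py
```

```text
time_s: 3.33
tool_pos: [0.5731, 0.0513, 0.1]
eef_rot: [-3.141, -0.0, -0.234]
wrist_force: [1.0, 1.6, 1.7]
grip_width: 0.0009
grasp_force: 1.4
t 3.3333 box x,y,z 0.4 186.1 100.0 yaw err 0.0006 F [1.  1.6 1.7] w 0.0008756696286039941
time_s: 4.17
tool_pos: [0.5456, -0.0621, 0.0998]
eef_rot: [3.142, 0.001, -0.234]
wrist_force: [-0.2, 3.9, 1.7]
grip_width: 0.0004
grasp_force: 1.5
t 4.1667 box x,y,z 0.0 69.4 99.8 yaw err 0.0001 F [-0.2  3.9  1.7] w 0.00043919618712632007
```

```bash
python3 -m pendant '[[1,0,9,0,0],[1,0,18,0,0],[1,0,26,0,0],[1,0,33,0,0],[1,0,40,0,0],[1,0,45,0,0],[1,0,49,0,0],[1,0,52,0,0],[1,0,54,0,0],[1,0,55,0,0]]'; python3 loc.py
python3 - <<'E'
from h import *
c=manip.read_camera("top"); crop(c["color"],295,125,505,275,3.8,"pics/t2.png")
E
```

```text
time_s: 5.0
tool_pos: [0.5335, -0.1146, 0.0999]
eef_rot: [3.142, -0.0, -0.234]
wrist_force: [-0.8, 1.4, -0.1]
grip_width: 0.0004
grasp_force: 1.0
t 5.0 box x,y,z 0.4 15.5 99.9 yaw err 0.0003 F [-0.8  1.4 -0.1] w 0.00035656754127016466
```

View pics/t2.png

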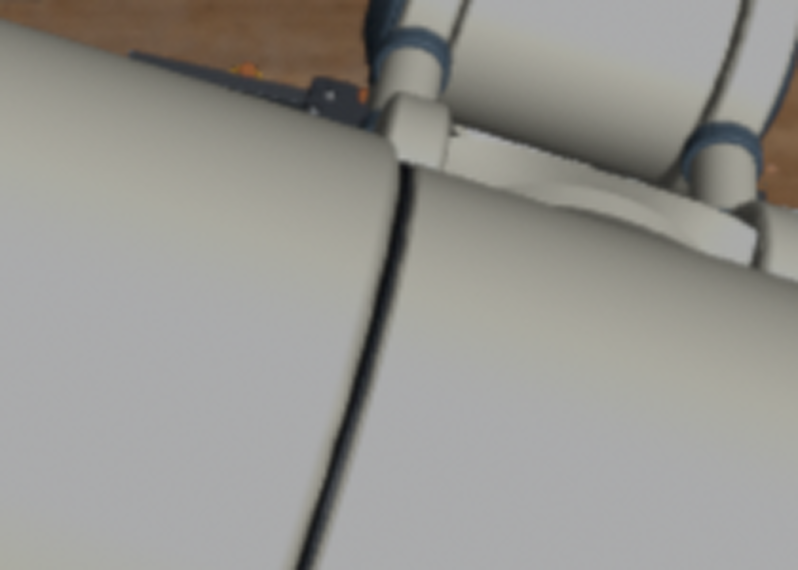

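```bash
python3 -m pendant '[[1,0,1,0,0],[1,0,2,0,0],[1,0,3,0,0],[1,0,4,0,0],[1,0,4,0,0]]'; python3 loc.py;python3 -m pendant '[[1,0,1,0,0],[1,0,2,0,0],[1,0,2,0,0]]'
```

```text
time_s: 5.47
tool_pos: [0.5326, -0.1185, 0.0999]
eef_rot: [3.142, -0.0, -0.234]
wrist_force: [-0.9, 1.7, 0.2]
grip_width: 0.0004
grasp_force: 0.5
t 5.4667 box x,y,z 0.4 11.6 99.9 yaw err 0.0003 F [-0.9  1.7  0.2] w 0.0003738895474091555
time_s: 5.72
tool_pos: [0.5321, -0.1204, 0.1]
eef_rot: [3.142, -0.0, -0.234]
wrist_force: [0.6, 1.9, -0.2]
grip_width: 0.0007
grasp_force: 0.5
```

```bash
python3 - <<'E'
from h import *
d=manip.read_camera("side"); crop(d["color"],235,120,415,270,4,"pics/s2.png")
E
```

```text
(no output)
```

View pics/s2.png

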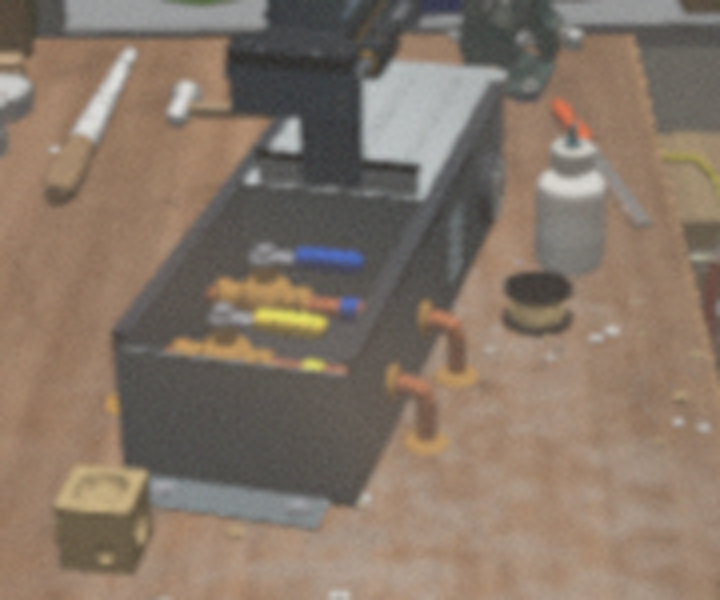

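```bash
python3 - <<'E'
from h import *
d=manip.read_camera("side")
yaw=-0.2345;O=np.array([.5295,-.1296]);X=np.array([np.cos(yaw),np.sin(yaw)]);Y=np.array([-X[1],X[0]])
for n,u,v,z in(("bead L",262,152,.113),("bead R",418,168,.113),("lip base L",250,180,.09),("lip base R",418,196,.09),("yel mid",290,321,.071),("yel far",255,318,.073),("yel tip",327,324,.073),("blue mid",329,258,.071),("rail corner LB",117,335,.096),("rail corner LF",348,360,.096)):
    P=px(d,235+u/4,120+v/4,z)[:2]-O; print(n,(P@X*1000).round(1),(P@Y*1000).round(1))
E
python3 loc.py
```

```text
bead L 46.7 3.4
bead R -55.3 5.4
lip base L 57.4 -1.9
lip base R -53.4 -2.5
yel mid -10.8 139.8
yel far 9.0 144.4
yel tip -33.7 141.9
blue mid -11.3 57.1
rail corner LB 64.0 220.5
rail corner LF -67.2 218.0
t 5.8167 box x,y,z 0.4 9.6 100.0 yaw err 0.0003 F [ 0.5  0.4 -1. ] w 0.0005846589500360876
```

```bash
python3 -m pendant '[[1,0,1,0,0],[1,0,2,0,0],[1,0,3,0,0],[1,0,3,0,0]]'; python3 loc.py
python3 -m pendant '[[1,0,-8,-4,0],[1,-4,-25,-15,0],[1,-9,-50,-15,0],[1,-13,-75,-15,0],[1,-13,-90,-15,0],[1,-13,-93,-15,0],[1,-13,-93,-5,0],[1,-13,-93,10,0],[1,-13,-93,25,0],[1,-13,-93,32,0]]'; python3 loc.py
```

```text
time_s: 6.15
tool_pos: [0.5314, -0.1234, 0.0999]
eef_rot: [3.142, -0.0, -0.234]
wrist_force: [0.6, 0.8, 0.3]
grip_width: 0.0004
grasp_force: 0.5
t 6.15 box x,y,z 0.4 6.5 99.9 yaw err 0.0002 F [0.6 0.8 0.3] w 0.00036703169294524977
time_s: 6.98
tool_pos: [0.5394, -0.0304, 0.066]
eef_rot: [3.141, 0.002, -0.235]
wrist_force: [-0.2, 0.6, -0.5]
grip_width: 0.0003
grasp_force: 0.0
t 6.9833 box x,y,z -13.5 98.8 66.0 yaw err -0.0003 F [-0.2  0.6 -0.5] w 0.0002934723882872456
```

```bash
python3 -m pendant '[[1,0,-7,-1,0],[1,0,-13,-1,0],[1,-1,-18,-1,0],[1,-2,-23,-1,0],[1,-4,-28,-1,0],[1,-6,-34,-1,0],[1,-7,-40,-1,0],[1,-7,-46,-1,0],[1,-6,-52,-1,0],[1,-6,-52,-1,0]]'; python3 loc.py
```

```text
time_s: 7.82
tool_pos: [0.5468, 0.0234, 0.069]
eef_rot: [-3.141, -0.0, -0.233]
wrist_force: [-1.1, -1.2, 0.3]
grip_width: 0.0006
grasp_force: 0.7
t 7.8167 box x,y,z -18.8 152.8 69.0 yaw err 0.001 F [-1.1 -1.2  0.3] w 0.0006204479765723156
```

```bash
python3 -m pendant '[[1,1,-5,1,0],[1,3,-10,1,0],[1,7,-15,1,0],[1,11,-20,1,0],[1,15,-22,1,0],[1,19,-24,1,0],[1,21,-25,1,0],[1,22,-25,1,0],[1,23,-25,1,0]]'; python3 loc.py;
python3 - <<'E'
from h import *
d=manip.read_camera("side"); crop(d["color"],235,150,385,270,5,"pics/s3.png")
E
```

```text
time_s: 8.57
tool_pos: [0.5747, 0.0415, 0.0679]
eef_rot: [-3.141, 0.0, -0.234]
wrist_force: [-2.9, 2.4, -1.0]
grip_width: 0.0005
grasp_force: 1.5
t 8.5667 box x,y,z 4.2 176.9 67.9 yaw err 0.0002 F [-2.9  2.4 -1. ] w 0.00047189754846785743
```

View pics/s3.png

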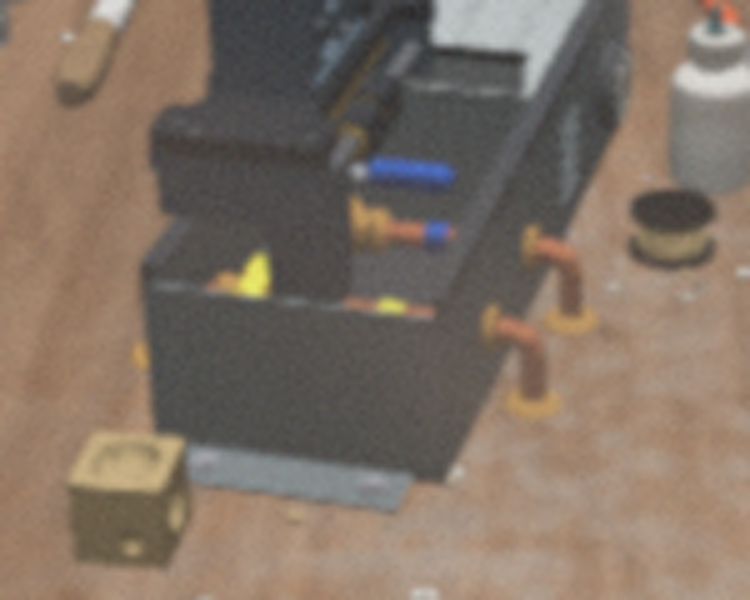

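```bash
python3 -m pendant '[[1,1,0,0,0],[1,2,0,0,0],[1,3,0,0,0],[1,3,0,0,0]]'; python3 loc.py; python3 -m pendant '[[1,1,0,0,0],[1,1,0,0,0]]';python3 loc.py
```

```text
time_s: 8.95
tool_pos: [0.5777, 0.0406, 0.0679]
eef_rot: [-3.141, 0.0, -0.234]
wrist_force: [-2.2, 3.0, 0.2]
grip_width: 0.0005
grasp_force: 1.6
t 8.95 box x,y,z 7.3 176.8 67.9 yaw err 0.0001 F [-2.2  3.   0.2] w 0.000498488939209336
time_s: 9.12
tool_pos: [0.5785, 0.0405, 0.0679]
eef_rot: [-3.141, 0.0, -0.234]
wrist_force: [-2.5, 4.2, 0.3]
grip_width: 0.0004
grasp_force: 2.0
t 9.1167 box x,y,z 8.2 176.8 67.9 yaw err 0.0002 F [-2.5  4.2  0.3] w 0.00038656145330851735
```

```bash
python3 -m pendant '[[1,1,-1,0,0],[1,1,-2,0,0],[1,1,-2,0,0]]'; python3 loc.py; python3 -m pendant '[[1,1,0,0,0],[1,1,0,0,0]]';python3 loc.py; python3 -m pendant '[[1,1,0,0,0],[1,1,0,0,0]]';python3 loc.py
```

```text
time_s: 9.37
tool_pos: [0.5794, 0.0417, 0.0677]
eef_rot: [3.141, 0.001, -0.234]
wrist_force: [-6.2, -1.7, -0.1]
grip_width: 0.0002
grasp_force: 2.5
t 9.3667 box x,y,z 8.8 178.2 67.7 yaw err 0.0004 F [-6.2 -1.7 -0.1] w 0.00022336745830508722
time_s: 9.53
tool_pos: [0.5796, 0.0416, 0.0677]
eef_rot: [3.141, 0.003, -0.234]
wrist_force: [-10.0, 0.5, 4.0]
grip_width: 0.0006
grasp_force: 4.8
t 9.5333 box x,y,z 8.9 178.2 67.7 yaw err 0.0002 F [-10.    0.5   4. ] w 0.0005815302881279219
time_s: 9.7
tool_pos: [0.5797, 0.0416, 0.0676]
eef_rot: [3.141, 0.004, -0.234]
wrist_force: [-13.9, 2.9, 7.0]
grip_width: 0.0005
grasp_force: 7.0
t 9.7 box x,y,z 9.0 178.2 67.6 yaw err 0.0002 F [-13.9   2.9   7. ] w 0.0004609255066299486
```

```bash
python3 -m pendant '[[1,-8,0,0,0],[1,-18,0,0,0],[1,-20,0,-5,0],[1,-20,0,-30,0],[1,-20,0,-60,0],[1,-18,20,-67,0],[1,-15,50,-67,0],[1,-12,85,-67,0],[1,-12,120,-67,0],[1,-12,155,-67,0]]'
python3 -m pendant '[[1,0,30,0,0],[1,0,55,0,0],[1,0,73,0,0],[1,0,75,0,0],[1,0,75,10,0],[1,0,75,22,0],[1,0,75,30,0],[1,0,75,33,0],[1,0,75,33,0]]';python3 loc.py
```

```text
time_s: 10.53
tool_pos: [0.5343, -0.1079, 0.1357]
eef_rot: [3.141, -0.002, -0.234]
wrist_force: [1.4, -0.2, -0.1]
grip_width: 0.0006
grasp_force: 0.0
time_s: 11.28
tool_pos: [0.5166, -0.1784, 0.101]
eef_rot: [-3.141, 0.002, -0.233]
wrist_force: [-0.1, -0.4, -0.4]
grip_width: 0.0003
grasp_force: 0.0
t 11.2833 box x,y,z -1.2 -50.5 101.0 yaw err 0.0012 F [-0.1 -0.4 -0.4] w 0.00027957412730670466
```

```bash
python3 - <<'E'
from h import *
d=manip.read_camera("side"); crop(d["color"],235,120,415,270,4,"pics/s4.png")
E
```

```text
(no output)
```

View pics/s4.png

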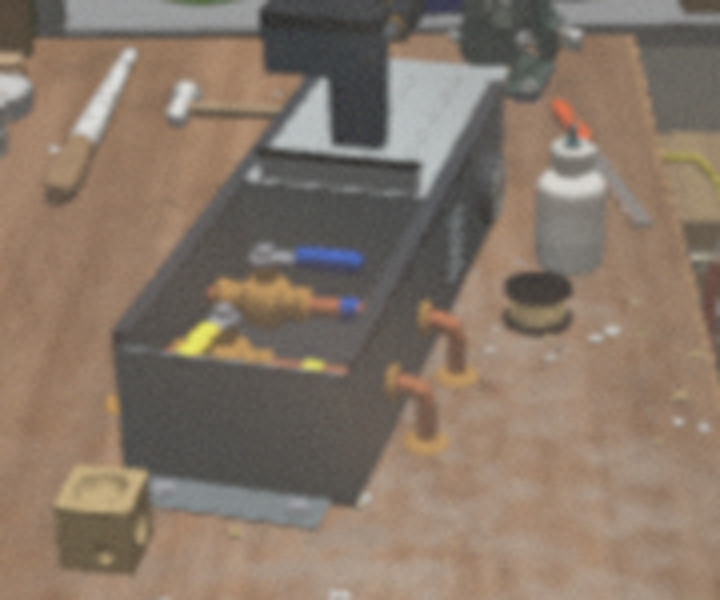

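```bash
python3 -m pendant '[[1,0,-6,1,0],[1,0,-12,1,0],[1,0,-17,1,0],[1,0,-21,1,0],[1,0,-25,1,0],[1,0,-30,1,0],[1,0,-36,1,0],[1,0,-44,1,0],[1,0,-53,1,0],[1,0,-63,1,0]]'; python3 loc.py
python3 -m pendant '[[1,0,-11,0,0],[1,0,-22,0,0],[1,0,-33,0,0],[1,0,-45,0,0],[1,0,-57,0,0],[1,0,-69,0,0],[1,0,-81,0,0],[1,0,-93,0,0],[1,0,-105,0,0],[1,0,-117,0,0]]'; python3 loc.py
```

```text
time_s: 12.17
tool_pos: [0.5319, -0.1174, 0.101]
eef_rot: [3.141, -0.0, -0.234]
wrist_force: [0.4, -2.6, 1.2]
grip_width: 0.0004
grasp_force: 1.4
t 12.1667 box x,y,z -0.5 12.4 101.0 yaw err 0.0 F [ 0.4 -2.6  1.2] w 0.0004360006122294637
time_s: 13.0
tool_pos: [0.5589, -0.003, 0.1009]
eef_rot: [3.142, 0.0, -0.234]
wrist_force: [0.5, -4.1, 0.1]
grip_width: 0.0007
grasp_force: 1.4
t 13.0 box x,y,z -0.8 129.9 100.9 yaw err 0.0004 F [ 0.5 -4.1  0.1] w 0.0006920974548217979
```

```bash
python3 -m pendant '[[1,0,-10,0,0],[1,0,-19,0,0],[1,0,-27,0,0],[1,0,-34,0,0],[1,0,-40,0,0],[1,0,-45,0,0],[1,0,-49,0,0],[1,0,-52,0,0],[1,0,-53,0,0]]'; python3 loc.py
```

```text
time_s: 13.75
tool_pos: [0.571, 0.0476, 0.1009]
eef_rot: [-3.142, 0.0, -0.234]
wrist_force: [0.9, -1.9, -0.4]
grip_width: 0.0003
grasp_force: 1.0
t 13.75 box x,y,z -0.8 182.0 100.9 yaw err 0.0004 F [ 0.9 -1.9 -0.4] w 0.0003106535785176691
```

Creep to the stop, watching the force.

```bash
python3 -m pendant '[[1,0,-2,0,0],[1,0,-4,0,0],[1,0,-6,0,0],[1,0,-8,0,0],[1,0,-9,0,0],[1,0,-10,0,0],[1,0,-10,0,0]]'; python3 loc.py;  python3 -m pendant '[[1,0,-1,0,0],[1,0,-2,0,0],[1,0,-2,0,0]]'; python3 loc.py
```

```text
time_s: 14.33
tool_pos: [0.5733, 0.0572, 0.1009]
eef_rot: [-3.141, 0.0, -0.234]
wrist_force: [0.9, -0.5, -0.8]
grip_width: 0.0002
grasp_force: 0.2
t 14.3333 box x,y,z -0.8 191.9 100.9 yaw err 0.0004 F [ 0.9 -0.5 -0.8] w 0.00019584870403291252
time_s: 14.58
tool_pos: [0.5737, 0.0591, 0.1009]
eef_rot: [3.142, 0.0, -0.234]
wrist_force: [1.1, -0.7, -0.1]
grip_width: 0.0003
grasp_force: 0.5
t 14.5833 box x,y,z -0.9 193.8 100.9 yaw err 0.0003 F [ 1.1 -0.7 -0.1] w 0.0002660559694547871
```

```bash
python3 -m pendant '[[1,0,-1,0,0],[1,0,-2,0,0],[1,0,-2,0,0]]'; python3 loc.py;  python3 -m pendant '[[1,0,-1,0,0],[1,0,-2,0,0],[1,0,-2,0,0]]'; python3 loc.py
```

```text
time_s: 14.83
tool_pos: [0.5742, 0.0611, 0.1009]
eef_rot: [-3.142, 0.0, -0.234]
wrist_force: [-0.3, 1.2, -0.0]
grip_width: 0.0001
grasp_force: 0.5
t 14.8333 box x,y,z -0.8 195.9 100.9 yaw err 0.0004 F [-0.3  1.2 -0. ] w 5.786002938461336e-05
time_s: 15.08
tool_pos: [0.5747, 0.063, 0.1009]
eef_rot: [-3.142, 0.0, -0.234]
wrist_force: [-1.2, -1.3, 0.2]
grip_width: 0.0002
grasp_force: 0.5
t 15.0833 box x,y,z -0.8 197.9 100.9 yaw err 0.0004 F [-1.2 -1.3  0.2] w 0.000180117535340574
```

```bash
python3 -m pendant '[[1,0,-1,0,0],[1,0,-2,0,0],[1,0,-2,0,0]]'; python3 loc.py;  python3 -m pendant '[[1,0,-1,0,0],[1,0,-2,0,0],[1,0,-2,0,0]]'; python3 loc.py
```

```text
time_s: 15.33
tool_pos: [0.5749, 0.0638, 0.1009]
eef_rot: [3.14, 0.0, -0.234]
wrist_force: [-2.3, -11.5, 2.3]
grip_width: 0.0002
grasp_force: 6.0
t 15.3333 box x,y,z -0.8 198.7 100.9 yaw err 0.0006 F [ -2.3 -11.5   2.3] w 0.00023726372861486162
time_s: 15.58
tool_pos: [0.5749, 0.0641, 0.1009]
eef_rot: [3.137, 0.001, -0.234]
wrist_force: [-5.1, -27.5, 5.1]
grip_width: 0.0003
grasp_force: 14.1
t 15.5833 box x,y,z -0.8 198.9 100.9 yaw err 0.0007 F [ -5.1 -27.5   5.1] w 0.00027991544071797377
```

At the stop (closed). Back off to the right, up and away, then check.

```bash
python3 -m pendant '[[1,0,6,0,0],[1,0,16,0,0],[1,0,26,-10,0],[1,0,36,-35,0],[1,0,50,-70,0],[1,0,80,-100,0],[1,0,115,-110,0],[1,0,150,-110,0],[1,0,185,-110,0],[1,0,220,-110,0]]'
python3 -m pendant '[[1,-10,35,0,0],[1,-20,70,0,0],[1,-30,105,0,0],[1,-40,140,0,0],[1,-50,175,0,0],[1,-50,175,0,0]]';python3 loc.py
python3 - <<'E'
from h import *
d=manip.read_camera("side"); crop(d["color"],235,120,415,270,4,"pics/s5.png")
E
```

```text
time_s: 16.42
tool_pos: [0.5238, -0.1491, 0.2121]
eef_rot: [-3.142, -0.001, -0.234]
wrist_force: [0.7, 0.1, -0.6]
grip_width: 0.0007
grasp_force: 0.0
time_s: 16.92
tool_pos: [0.4325, -0.3109, 0.2118]
eef_rot: [3.14, -0.001, -0.238]
wrist_force: [0.5, -0.1, 0.8]
grip_width: 0.0006
grasp_force: 0.0
t 16.9167 box x,y,z -52.2 -198.9 211.8 yaw err -0.0036 F [ 0.5 -0.1  0.8] w 0.0005568040227332461
```

View pics/s5.png

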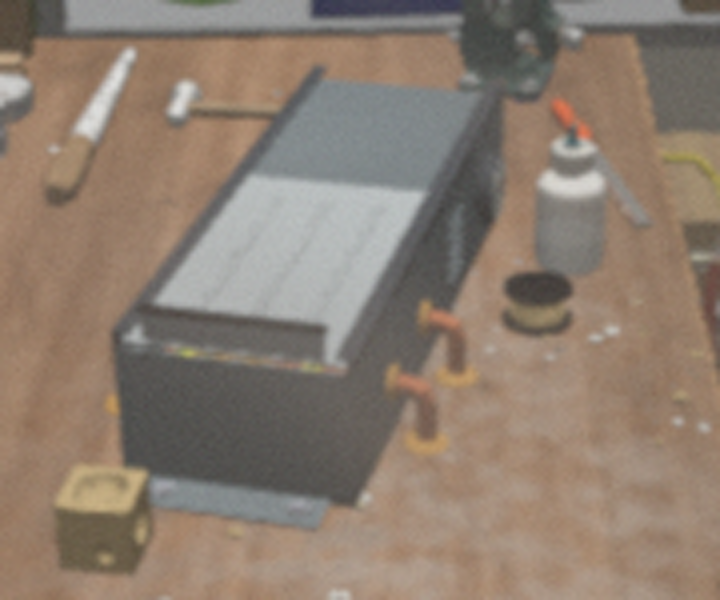

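The side picture shows the cover closed: its lip is at crop row ~310, further left than at the start. The bottle, spool and cube have not moved.

```bash
python3 -c "
from station import manip; print(manip.finish_job())"
```

```text
the job is handed in; nothing more can be done
None
```

The job is handed in, though no verdict came back: the gas handle was pushed square to its stop, the cover opened and then closed to its stop, and in the last pictures the blue handle, bottle, spool and cube looked undisturbed.

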